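Take the charged pack off the charger and click it onto the work light

ROBOT

A 6-joint arm with a two-finger parallel gripper is mounted at the origin on the work surface; the furniture and walls round the work are solid. World frame = base frame: x ahead of the robot, y to its left, z up, the work surface at z = 0. Lengths are in mm, angles in rad, forces in N, time in s.
With the tool pointing down it reaches from about 300 to 775 mm from the base axis. Payload 14.6 kg.
Tool frame: the origin (TCP) lies at the very end of the fingers, on their centre line; the grasp point (between the pads) lies 19 mm behind it; z points along the fingers, y is the line along which they close (so a half turn about z gives the same grasp; the last joint's range is limited). The gripper opens to 94 mm and grips with 3 to 60 N. Pads are 16 mm wide; open, the fingers measure 119 mm over their backs; the gripper's body (75 mm by 177 mm) begins 78 mm behind the grasp point.
Start: joints at [1.141, 0.3, 1.521, -0, 1.321, -0.067], TCP at [195.188, 514.189, 205.446] pointing down, gripper open.
Joint ranges: [-3.03, 3.03], [-0.79, 2.21], [0.23, 2.52], [-1.04, 4.18], [0, 3.07], [-2.55, 2.55]. Speed limits (rad/s): [2.22, 2.22, 2.57, 3.14, 3.14, 3.14].

INTERFACE

Orientations are given as a unit quaternion [x, y, z, w].
In Python, from plant import arm gives the robot as it stands. Calls block until the motion is done:
- arm.move_to(position, orientation): joint-space move of the TCP to a pose.
- arm.move_l(position, rot=None, v=150): straight line of the TCP; rot=None keeps the orientation; v is the mean speed in mm/s.
- arm.set_joints(angles): joint-space move.
- arm.open() and arm.grab(squeeze=None): open the fingers fully, or close them until they stop; squeeze is the grip in N (None keeps the last).
- arm.wait(seconds).
- arm.inverse_kinematics(position, orientation): joint angles nearest the present ones, or None.
- arm.grab_frame(name): name is "scene" or "side" or "wrist"; returns a dict with "image" (480x640x3 uint8, red, green, blue), "intrinsics" (3x3 intrinsics, pixels), "world_from_camera" (4x4, takes a point from camera to world coordinates); the wrist camera has in their place "T_tool_cam" (4x4, takes a point from camera to tool coordinates, whose origin is the TCP and whose axes are the flange's). Camera axes: x right, y up, looking along -z (the intrinsics and any distortion apply to the point x, -y, -z); pixel columns grow to the right and rows downward; lengths in mm; the calibration is good to about 2 mm. The wrist camera is an equidistant fisheye: a pixel r from the principal point sees the ray r / f radians off the axis. A picture is of the moment at which its call begins: read the wrist's pose just before it. There is no depth.
A pose or a line that the arm cannot do raises arm.MotionError and nothing moves.
- arm.job_done(): hands the job in; it is judged then, once.
Readings, each from a call of its own:
- arm.get_time(): time.
- arm.get_qpos(): joint angles.
- arm.get_qd(): joint speeds.
- arm.get_joint_efforts(): joint torques, N m.
- arm.get_tool_pos(): TCP position.
- arm.get_ee_rot(): TCP orientation.
- arm.get_wrist_force(): force on the tool from outside, world axes, zero at the start.
- arm.get_moment(): the same for the moment, N m.
- arm.get_gripper_width(): finger opening in mm.
- arm.get_finger_force(): force on a finger pad.
Only numpy, scipy, OpenCV 4.12 (cv2) and the standard library are available. Lean on these libraries where they do the work, as an engineer would, in place of code of your own. Each camera call takes 0.05 s, during which the arm holds its last target. There are 200 camera calls.

TASK

Move the charged battery pack from the sloping bench charger to the work light: press the charger's spring catch so that the pack is let go, draw the pack off its slide, then slide it onto the light's foot until that catch clicks up behind it and holds it home. Let go of it, and leave the other things on the bench where they are.

Things in the scene. Friction and masses are not known exactly. Their poses are not given: they have to be found in the camera images.
- pack: The charged battery pack, latched on the charger at first. Black case 54 mm wide (x) by 80 long (y), 6 to 60 mm above the origin, on a grey foot plate 72 x 84 x 6 mm whose long edges run under the rails' lips. Origin: centre of the underside; z up through the case, y along the slide, +y end first. 0.28 kg, give or take a fifth. Grip it across the 54 mm; its sides are square to the foot.
- charger_bay: The charger's deck (fixed), leaning 25 degrees towards the robot: z square to it, x up the slope, y level along the slide. Origin on the deck under the centre of a pack fully home, 66 mm over the bench; a home pack has this same frame (latched, it rests 2 to 3 mm to -y). The mouth is at -y: packs come off towards -y. Wedge housing below ends at y = -58 mm.
- lamp_bay: The work light's level deck (fixed), 45 mm above the bench, with the same slide and catch as the charger: origin on the deck under the centre of a fully home pack, y along the slide, mouth at -y (a pack goes on towards +y), z up. Beyond the stop the LED head in its yoke stands 160 mm high, y = 45 to 150 mm.
- lamp_mouth (a point): Mid-width on the deck where the light's slide begins, 18 mm from lamp_bay's origin to -y (the charger's is alike). From here to +y two guides stand 75 mm apart with lips over the foot plate: underside 8 mm, top 12 mm above the deck, 60 mm between their edges. Outside it the side walls flare to 85 mm over 16 mm. A pack 65 mm or more short of home is clear of the lips and can be lifted or set down.
- lamp_stop (a point): Mid-width on the deck at the face of the light's stop block, 42 mm from lamp_bay's origin to +y, where a home pack's foot touches (the charger's is alike). The block is 88 mm wide, 36 mm high over the deck and 32 mm deep. A spring plunger in it pushes a pack back over the last 13 mm, with 5 to 7.5 N.
- charger_press (a point): Centre of the top of the charger catch's ribbed thumb tab, 72 mm from charger_bay's origin to -y; axes as charger_bay. The tab is 32 mm wide (x) and 28 mm long, free of the housing from y = -58 to -85 mm, its top level with the deck.
- charger_catch (a joint): How far the charger's catch is pressed, square to the deck (m): 0 up, 0.0085 at its end. Its hook stands 6 mm over the deck behind the latched pack; pressed 6 mm or more it lets go, and the plunger kicks the pack 13 to 18 mm out over the catch, which then cannot latch again (it may lift that end of the pack 2 to 4 mm). Spring 1 to 2 N, plus up to 5 N of friction on the loaded hook.
- lamp_catch (a joint): The same for the light's catch, at the mouth of its slide: 0 up, 0.0085 at its end. A ramp on it lets an entering pack ride over it, which holds it about 6 mm down; it jumps up to 0 behind the trailing edge once the pack is pushed against the stop; let go, the pack is then pushed back 2 to 3 mm onto it.
- spent_pack: The empty pack, the same shape as the charged one, standing on the bench. To be left alone.
- grease_tub: Small tub with lid, 78 mm across, 68 mm high; origin under its centre. To be left alone.
- spanner: Combination spanner lying along its y, 43 x 222 x 8 mm; origin under its centre. To be left alone.
- electrical_tape: Black roll of tape lying flat, 59 mm across, 19 mm high; origin under its centre. To be left alone.

How it is judged:
By the outcome, as a careful person would: the job done as asked, in the order asked, and still so for the second after the job is handed in, with the robot touching nothing.
It also fails if it takes over 48 s, if anything falls off the work surface, if the arm or the gripper's body presses on something with over 40 N, if the wrist force passes 120 N, or if a joint passes its speed limit or range.

## Working session

There is one attempt and no reset: what is moved stays moved. The work goes in short steps, each a Python script; the robot and the scene stay as the last script left them, time stands still between calls to the robot, and variables do not carry over. Pictures are saved under pics/ and viewed, at most 13 in all, crops included, and the job is handed in when it is done.

```bash
ls; mkdir -p pics
python3 - <<'E'
from plant import arm
import cv2,numpy as np,pickle
d={}
for n in ["scene","side","wrist"]:
    p=(arm.get_tool_pos(),arm.get_ee_rot())
    f=arm.grab_frame(n); f['pose']=p; d[n]=f
    cv2.imwrite(f"pics/{n}0.png",f["image"][:,:,::-1])
    print(n,{k:np.round(v,3).tolist() for k,v in f.items() if k not in("image","pose")},p)
pickle.dump(d,open("f0.pkl","wb"))
print(arm.get_time())
E
```

```text
pics
plant.py
scene {'intrinsics': [[603.326, 0.0, 320.486], [0.0, 603.326, 237.386], [0.0, 0.0, 1.0]], 'world_from_camera': [[-0.889, 0.262, -0.377, 147.155], [-0.458, -0.465, 0.758, 1067.748], [0.023, 0.846, 0.533, 571.37], [0.0, 0.0, 0.0, 1.0]]} (array([195.07998643, 513.94630111, 204.88496926]), array([ 1.80394675e-01,  9.83594126e-01, -5.84314355e-04, -1.26274781e-04]))
side {'intrinsics': [[502.911, 0.0, 319.435], [0.0, 502.911, 247.337], [0.0, 0.0, 1.0]], 'world_from_camera': [[-0.954, 0.163, -0.252, 274.424], [-0.3, -0.486, 0.821, 1054.584], [0.011, 0.858, 0.513, 513.976], [0.0, 0.0, 0.0, 1.0]]} (array([195.07491137, 513.94229662, 204.88396761]), array([ 1.80415695e-01,  9.83590276e-01, -5.71298692e-04, -1.38979656e-04]))
wrist {'intrinsics': [[371.648, 0.0, 316.583], [0.0, 371.648, 239.712], [0.0, 0.0, 1.0]], 'T_tool_cam': [[0.001, 0.971, 0.238, 68.803], [1.0, -0.0, -0.002, 1.407], [-0.002, 0.238, -0.971, -178.407], [0.0, 0.0, 0.0, 1.0]]} (array([195.08879631, 513.98701749, 204.94193224]), array([ 1.80403197e-01,  9.83592603e-01, -5.08388999e-04, -1.38254952e-04]))
0.15
```

View pics/scene0.png

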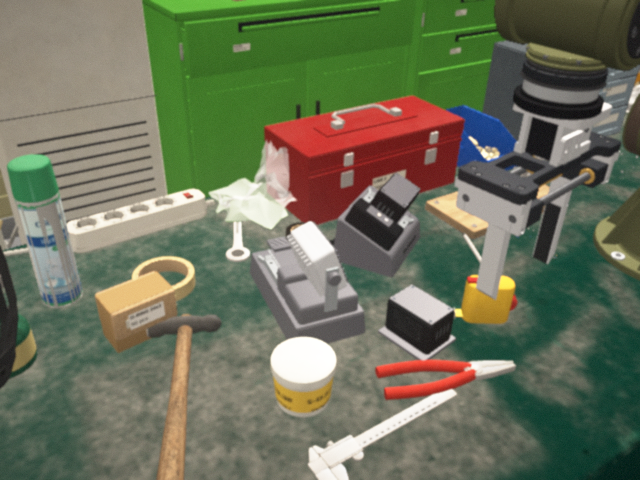

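View pics/side0.png

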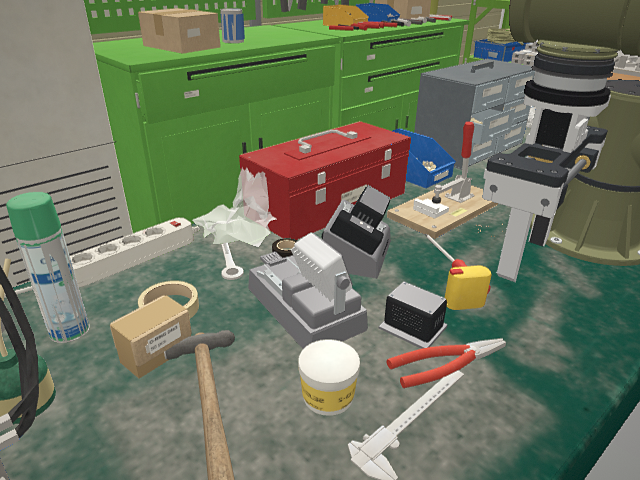

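View pics/wrist0.png

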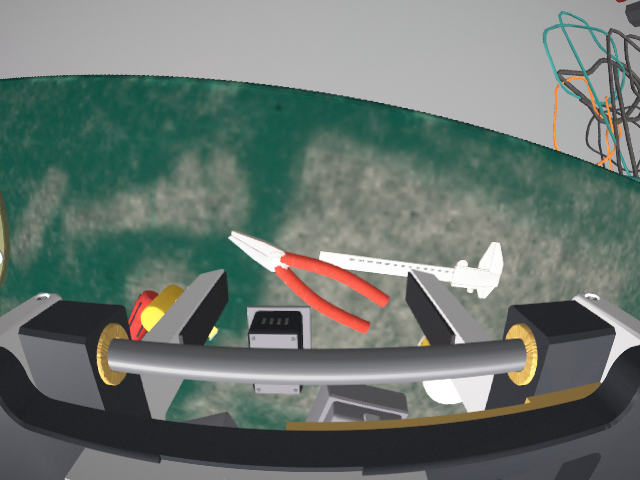

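The scene and side views show the charger with the pack behind, at about (365,235) in side, leaning towards the robot. The lamp is in the middle at (310,290), the spent pack at (415,310), the tub at (328,378) and the yellow oiler at (467,285). I'll get rough positions by casting rays, then look from above.

```bash
cat > h.py <<'E'
import numpy as np, cv2, pickle
from scipy.spatial.transform import Rotation as R
def ray(f,uv):
    K=f["intrinsics"]; a=(uv[0]-K[0,2])/K[0,0]; b=(uv[1]-K[1,2])/K[1,1]
    if "world_from_camera" in f: T=f["world_from_camera"]; d=np.array([a,-b,-1.])
    else:
        p,q=f["pose"]; W=np.eye(4); W[:3,:3]=R.from_quat(q).as_matrix(); W[:3,3]=p
        T=W@f["T_tool_cam"]; r=np.hypot(a,b); s=np.sin(r)/max(r,1e-9); d=np.array([a*s,-b*s,-np.cos(r)])
    d=T[:3,:3]@d
    return T[:3,3],d/np.linalg.norm(d)
def onz(f,uv,z):
    o,d=ray(f,uv); return o+d*(z-o[2])/d[2]
def onplane(f,uv,p,n):
    o,d=ray(f,uv); return o+d*(np.dot(np.subtract(p,o),n)/np.dot(d,n))
def tri(*obs):
    A=np.zeros((3,3)); b=np.zeros(3); L=[ray(f,u) for f,u in obs]
    for o,d in L: M=np.eye(3)-np.outer(d,d); A+=M; b+=M@o
    x=np.linalg.solve(A,b); return x,[np.linalg.norm(np.cross(x-o,d)) for o,d in L]
def snap(arm,name,out):
    p=(arm.get_tool_pos(),arm.get_ee_rot()); f=arm.grab_frame(name); f["pose"]=p
    cv2.imwrite(f"pics/{out}.png",f["image"][:,:,::-1]); pickle.dump(f,open(out+".pkl","wb")); return f
E
python3 - <<'E'
from h import *
from plant import arm
d=pickle.load(open("f0.pkl","rb")); s=d["side"]
for n,uv in dict(lampfront=(300,342),lampright=(367,322),lampleft=(250,280),packL=(380,330),packF=(436,345),chg=(380,275),chgL=(325,250),tub=(328,400)).items(): print(n,onz(s,uv,0).round())
for T in [(420,250),(420,300),(450,200),(400,330)]:
  for a in (0,90,180,-90,-45,45,135,-135):
    q=(R.from_euler('z',a,degrees=True)*R.from_quat([1,0,0,0])).as_quat()
    j=arm.inverse_kinematics([T[0],T[1],330],q); print(T,a,None if j is None else np.round(j,2))
E
```

```text
lampfront [471. 508.   0.]
lampright [385. 430.   0.]
lampleft [611. 381.   0.]
packL [362. 443.   0.]
packF [274. 450.   0.]
chg [393. 291.   0.]
chgL [514. 239.   0.]
tub [398. 604.   0.]
(420, 250) 0 [ 0.46  0.09  1.48 -0.    1.57  2.03]
(420, 250) 90 [ 0.46  0.09  1.48 -0.    1.57  0.46]
(420, 250) 180 [ 0.46  0.09  1.48 -0.    1.57 -1.11]
(420, 250) -90 None
(420, 250) -45 None
(420, 250) 45 [ 0.46  0.09  1.48 -0.    1.57  1.25]
(420, 250) 135 [ 0.46  0.09  1.48 -0.    1.57 -0.32]
(420, 250) -135 [ 0.46  0.09  1.48 -0.    1.57 -1.89]
(420, 300) 0 [ 0.55  0.16  1.41 -0.    1.57  2.12]
(420, 300) 90 [ 0.55  0.16  1.41 -0.    1.57  0.55]
(420, 300) 180 [ 0.55  0.16  1.41 -0.    1.57 -1.02]
(420, 300) -90 None
(420, 300) -45 None
(420, 300) 45 [ 0.55  0.16  1.41 -0.    1.57  1.33]
(420, 300) 135 [ 0.55  0.16  1.41 -0.    1.57 -0.24]
(420, 300) -135 [ 0.55  0.16  1.41 -0.    1.57 -1.81]
(450, 200) 0 [ 0.34  0.1   1.47 -0.    1.57  1.91]
(450, 200) 90 [ 0.34  0.1   1.47 -0.    1.57  0.34]
(450, 200) 180 [ 0.34  0.1   1.47 -0.    1.57 -1.23]
(450, 200) -90 None
(450, 200) -45 None
(450, 200) 45 [ 0.34  0.1   1.47 -0.    1.57  1.13]
(450, 200) 135 [ 0.34  0.1   1.47 -0.    1.57 -0.44]
(450, 200) -135 [ 0.34  0.1   1.47 -0.    1.57 -2.01]
(400, 330) 0 [ 0.62  0.16  1.4  -0.    1.58  2.19]
(400, 330) 90 [ 0.62  0.16  1.4  -0.    1.58  0.62]
(400, 330) 180 [ 0.62  0.16  1.4  -0.    1.58 -0.95]
(400, 330) -90 [ 0.62  0.16  1.4  -0.    1.58 -2.52]
(400, 330) -45 None
(400, 330) 45 [ 0.62  0.16  1.4  -0.    1.58  1.4 ]
(400, 330) 135 [ 0.62  0.16  1.4  -0.    1.58 -0.17]
(400, 330) -135 [ 0.62  0.16  1.4  -0.    1.58 -1.74]
```

Run:
```python
from h import *
from plant import arm
q=(R.from_euler('z',90,degrees=True)*R.from_quat([1,0,0,0])).as_quat()
arm.move_to([460,370,330],q); snap(arm,"wrist","wl")
arm.move_to([440,160,330],q); snap(arm,"wrist","wc"); snap(arm,"scene","sc1"); snap(arm,"side","sd1")
print(arm.get_time(),arm.get_tool_pos())
```

```text
2.4333 [440.15484142 161.12955669 329.68651165]
```

View pics/wl.png

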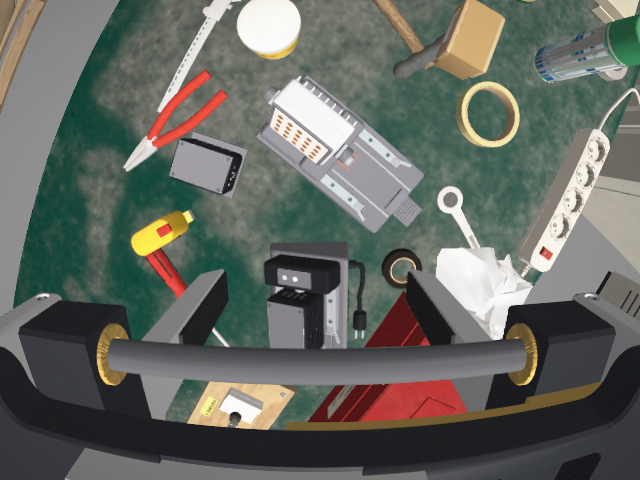

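View pics/wc.png

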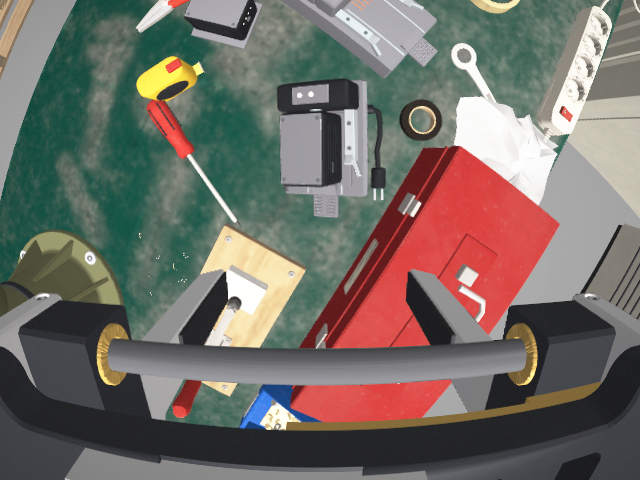

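Top view wc shows the charger at (320,140). Its slide mouth and tab (326,206) are at -y and the black stop block is at (318,92). View wl shows the lamp with its head at (310,115), stop at (345,150), deck at (370,185) and tab at (407,210), so its mouth faces down-right. Next I'll enlarge these for precise features.

Run:
```python
from h import *
def crop(n,x,y,w,h,s,step=20):
    im=cv2.imread(f"pics/{n}.png")[y:y+h,x:x+w]; im=cv2.resize(im,None,fx=s,fy=s,interpolation=cv2.INTER_CUBIC)
    for u in range(-(-x//step)*step,x+w,step): cv2.putText(im,str(u),(int((u-x)*s),9),0,.35,(0,255,255)); cv2.line(im,(int((u-x+.5)*s),10),(int((u-x+.5)*s),15),(0,255,255))
    for v in range(-(-y//step)*step,y+h,step): cv2.putText(im,str(v),(0,int((v-y)*s)+4),0,.35,(0,255,255)); cv2.line(im,(24,int((v-y+.5)*s)),(29,int((v-y+.5)*s)),(0,255,255))
    return im
a=crop("wc",262,70,130,150,4); b=crop("wc",262,70,1,1,1)
cv2.imwrite("pics/m1.png",np.hstack([a, np.vstack([crop("sd1",320,175,70,107,4),np.zeros((172,280,3),np.uint8)])]))
cv2.imwrite("pics/m2.png",crop("wl",250,75,180,165,3.6))
```

```text
(no output)
```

View pics/m1.png

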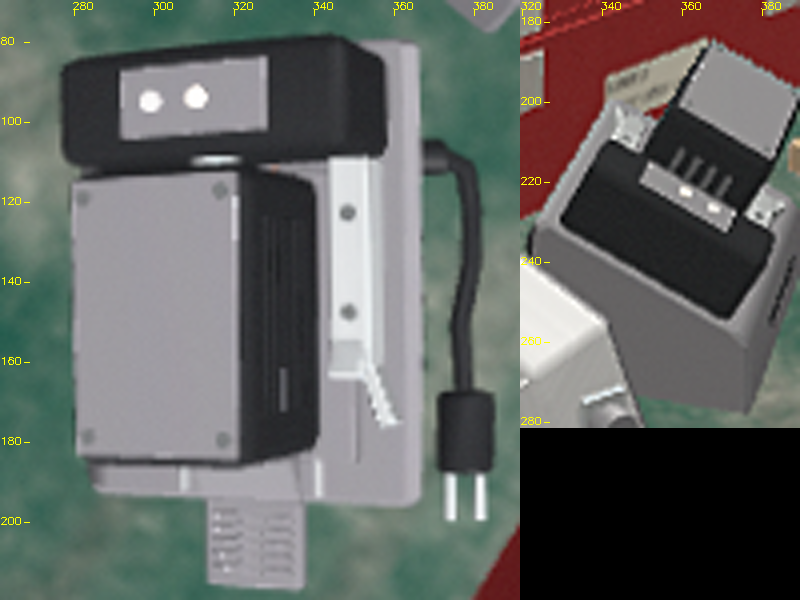

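View pics/m2.png

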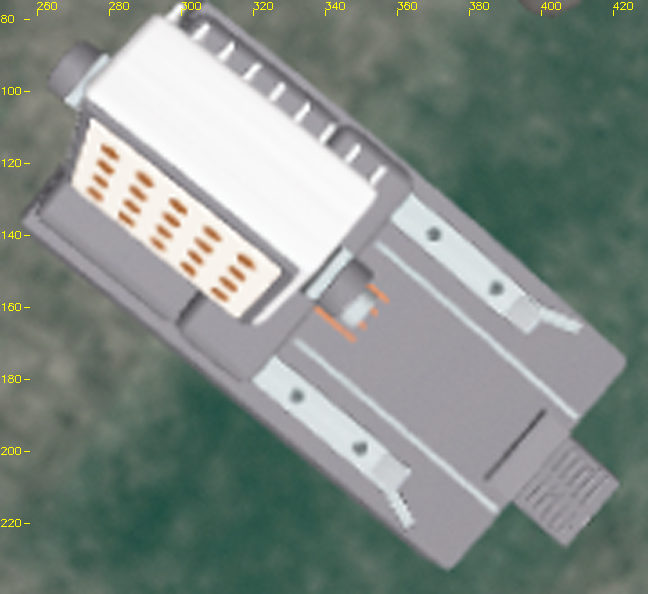

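```bash
cat > fit.py <<'E'
from h import *
from scipy.optimize import least_squares
wl,wc,sd,sc=[pickle.load(open(n+".pkl","rb")) for n in("wl","wc","sd1","sc1")]
def mk(x,y,s): return lambda a,b:(x+a/s-.5,y+b/s-.5)
def fit(obs,z,tilt,x0):
    def res(p,full=False):
        M=R.from_euler('z',p[2])*R.from_euler('y',-tilt,degrees=True)
        r=[]
        for f,uv,l in obs:
            o,d=ray(f,uv); w=np.array([p[0],p[1],z])+M.apply(l)
            v=w-o; r.append(v-d*(v@d))
        return np.array(r) if full else np.ravel(r)
    s=least_squares(res,x0,loss='soft_l1',f_scale=2.); return s.x,res(s.x,True)
m=mk(262,70,4); t=mk(320,175,4)
C=[(wc,m(72,178),(-27,37.5,60)),(wc,m(237,168),(27,37.5,60)),(wc,m(240,465),(27,-42.5,60)),(wc,m(78,460),(-27,-42.5,60)),
(wc,m(208,585),(-16,-85.5,0)),(wc,m(303,590),(16,-85.5,0)),(wc,m(330,372),(30,-18,12)),
(sd,t(160,100),(27,37.5,60)),(sd,t(250,160),(-27,37.5,60)),(sd,t(194,40),(27,-42.5,60))]
n=mk(250,75,3.6)
L=[(wl,n(620,485),(16,-85.5,0)),(wl,n(568,545),(-16,-85.5,0)),(wl,n(278,358),(-30,42,12)),(wl,n(392,215),(30,42,12)),(wl,n(410,465),(-30,-18,12)),(wl,n(525,332),(30,-18,12))]
if __name__=="__main__":
    for o,z,ti,x0 in((C,66,25,[430,220,0]),(C[:7],66,25,[430,220,0]),(L,45,0,[490,400,.8])):
        p,r=fit(o,z,ti,x0); print(p.round(3)); print(r.round(1).tolist())
E
python3 fit.py
```

```text
[4.48529e+02 2.36391e+02 2.80000e-02]
[[-3.7, 1.0, 0.5], [1.6, 2.5, 0.3], [2.9, -1.9, 0.2], [-2.6, -2.6, 0.5], [-0.8, -1.5, 0.3], [-0.2, -1.6, 0.3], [-0.5, 0.7, -0.1], [3.3, 2.6, -3.8], [-4.0, 1.4, -4.0], [3.5, 0.5, 0.5]]
[449.212 236.997   6.307]
[[-2.9, 1.8, 0.5], [2.4, 3.1, 0.4], [3.4, -1.3, 0.2], [-2.1, -1.8, 0.4], [-0.4, -0.8, 0.1], [0.1, -1.0, 0.2], [0.1, 1.2, -0.0]]
[522.51  411.397   0.879]
[[2.5, 0.3, 0.7], [0.5, -2.1, 0.6], [-1.0, 2.3, -0.2], [-0.6, -0.4, -0.1], [-0.2, 0.1, -0.0], [-0.6, -0.1, -0.1]]
```

Run:
```python
from fit import *
print(tri((wc,(460,148)),(sd,(274,183))))
for z in (0,80,110,130):
  print(z,[onz(wc,u,z).round().tolist() for u in((430,148),(460,148),(365,248),(385,260),(405,207))])
# reach / feasibility
from plant import arm
def pose(p,z,tilt,l,b=0):
    M=R.from_euler('z',p[2])*R.from_euler('y',-tilt,degrees=True)
    return np.array([p[0],p[1],z])+M.apply(l),(M*R.from_euler('z',90,degrees=True)*R.from_quat([1,0,0,0])).as_quat()
pc=[448.9,236.7,.026]; pl=[522.5,411.4,.879]
for nm,p,z,t,l in (("press",pc,66,25,(0,-75,-8)),("abv",pc,66,25,(0,-75,90)),("grip",pc,66,25,(0,-20,20)),("out",pc,66,25,(0,-80,20)),("lift",pc,66,25,(0,-80,130)),("l0",pl,45,0,(0,-84,120)),("l1",pl,45,0,(0,-84,20)),("l2",pl,45,0,(0,-6,20))):
    P,q=pose(p,z,t,l); j=arm.inverse_kinematics(P,q); print(nm,P.round(),None if j is None else np.round(j,2))
```

```text
(array([605.3273459 , 241.59498734, 127.14696812]), [np.float64(10.734879141240652), np.float64(10.734879141240762)])
0 [[599.0, 239.0, 0.0], [645.0, 242.0, 0.0], [510.0, 95.0, 0.0], [540.0, 77.0, 0.0], [566.0, 155.0, 0.0]]
80 [[574.0, 238.0, 80.0], [613.0, 240.0, 80.0], [499.0, 117.0, 80.0], [524.0, 101.0, 80.0], [546.0, 167.0, 80.0]]
110 [[565.0, 238.0, 110.0], [601.0, 240.0, 110.0], [495.0, 125.0, 110.0], [519.0, 111.0, 110.0], [539.0, 171.0, 110.0]]
130 [[559.0, 237.0, 130.0], [593.0, 239.0, 130.0], [492.0, 130.0, 130.0], [515.0, 117.0, 130.0], [534.0, 174.0, 130.0]]
press [454. 162.  59.] [ 0.34  0.17  2.15 -0.32  0.42  0.58]
abv [413. 161. 148.] [ 0.38 -0.09  2.16 -0.24  0.67  0.51]
grip [441. 216.  84.] [ 0.49  0.15  2.09 -0.38  0.53  0.75]
out [443. 157.  84.] [ 0.34  0.09  2.16 -0.28  0.49  0.53]
lift [396. 155. 184.] [ 0.38 -0.19  2.15 -0.21  0.78  0.48]
l0 [587. 358. 165.] [ 0.49  0.64  1.12 -0.    1.38 -0.38]
l1 [587. 358.  65.] [ 0.49  0.73  1.21 -0.    1.2  -0.38]
l2 [527. 408.  65.] [ 0.6   0.69  1.28 -0.    1.17 -0.28]
```

```bash
cat > poses.py <<'E'
from fit import *
def pose(p,z,tilt,l):
    M=R.from_euler('z',p[2])*R.from_euler('y',-tilt,degrees=True)
    return np.array([p[0],p[1],z])+M.apply(l),(M*R.from_euler('z',90,degrees=True)*R.from_quat([1,0,0,0])).as_quat()
pc=[448.9,236.7,.026]; pl=[522.5,411.4,.879]
ch=lambda *l: pose(pc,66,25,l)
la=lambda *l: pose(pl,45,0,l)
E
python3 - <<'E'
from poses import *
from plant import arm
for z in (0,50,100): print("bag",z,[onz(wl,u,z).round().tolist() for u in((437,255),(470,248),(505,248),(440,212))])
print("packcorners",[pose(pl,45,0,(x,-110,0))[0].round() for x in(-36,36)])
n=R.from_euler('z',pc[2])*R.from_euler('y',-25,degrees=True); n=n.apply([0,0,1])
arm.move_to(*ch(0,-75,60)); arm.grab(10)
arm.move_l(ch(0,-75,6)[0],v=150)
f0=arm.get_wrist_force()@n; print("f0",f0)
for z in np.arange(3,-11.1,-1):
    arm.move_l(ch(0,-75,z)[0],v=30)
    F=arm.get_wrist_force(); f=F@n-f0; print(z,round(f,1),F.round(1))
    if f>16: break
arm.wait(.2)
arm.move_l(ch(0,-75,70)[0],v=250); 
arm.open(); snap(arm,"wrist","w2"); snap(arm,"side","sd2"); print(arm.get_time())
E
```

```text
bag 0 [[638.0, 294.0, 0.0], [690.0, 305.0, 0.0], [752.0, 305.0, 0.0], [637.0, 358.0, 0.0]]
bag 50 [[620.0, 309.0, 50.0], [668.0, 318.0, 50.0], [723.0, 318.0, 50.0], [620.0, 367.0, 50.0]]
bag 100 [[603.0, 323.0, 100.0], [645.0, 332.0, 100.0], [695.0, 331.0, 100.0], [602.0, 375.0, 100.0]]
packcorners [array([584., 314.,  45.]), array([630., 369.,  45.])]
f0 0.37690330783780823
3.0 -0.3 [0.2 1.  0.2]
2.0 -0.1 [0.4 0.3 0.6]
1.0 -0.3 [-0.4 -0.2 -0.1]
0.0 0.4 [-0.2 -0.5  0.7]
-1.0 -0.1 [0.3 0.8 0.5]
-2.0 -0.1 [ 0.3 -0.5  0.4]
-3.0 0.1 [ 0.8 -0.   0.9]
-4.0 0.0 [ 0.8 -0.   0.8]
-5.0 -0.0 [-0.4  0.2  0.2]
-6.0 1.4 [-1.8  0.4  1.1]
-7.0 1.3 [-1.   0.3  1.4]
-8.0 3.9 [-2.7 -0.6  3.4]
-9.0 12.7 [-7.7 -1.2 10.9]
-10.0 22.1 [-13.6  -1.7  18.4]
11.0
```

Run:
```python
import cv2,numpy as np
a=cv2.imread("pics/w2.png"); b=cv2.resize(cv2.imread("pics/sd2.png")[160:290,300:410],None,fx=2.2,fy=2.2)
o=np.zeros((480,800,3),np.uint8); o[:, :550]=a[:,90:640]; o[:b.shape[0],800-b.shape[1]:]=b
cv2.imwrite("pics/m3.png",o)
```

```text
(no output)
```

View pics/m3.png

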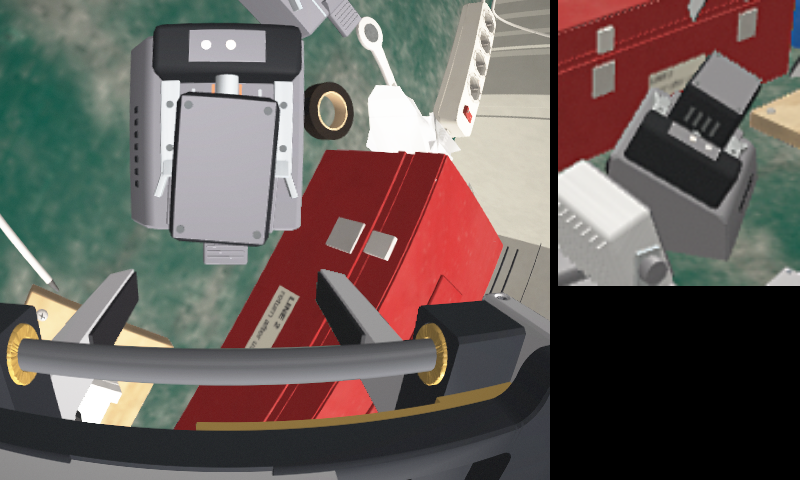

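Released: the pack has slid out about 16 mm towards the mouth. Its top corners in w2 are near (266,95), (367,101), (354,245) and (261,236), yawed slightly, with the tab end at (295–336,264).

Run:
```python
from poses import *
f=pickle.load(open("w2.pkl","rb"))
M=R.from_euler('z',pc[2])*R.from_euler('y',-25,degrees=True); O=np.array([*pc[:2],66]); n=M.apply([0,0,1])
def loc(u,z): return M.inv().apply(onplane(f,u,O+n*z,n)-O).round(1)
print("pack",[loc(u,61).tolist() for u in((266,95),(367,101),(354,245),(261,236))])
print("tab",[loc(u,-6).tolist() for u in((295,264),(336,264))])
print("guide outer/pale", [loc(u,12).tolist() for u in((251,82),(380,82),(262,180),(365,180))])
print("stop top edge",[loc(u,36).tolist() for u in((244,80),(391,80))])
```

```text
pack [[-24.9, 24.1, 61.0], [25.6, 20.9, 61.0], [19.9, -53.2, 61.0], [-28.6, -48.4, 61.0]]
tab [[-15.2, -84.6, -6.0], [14.2, -84.6, -6.0]]
guide outer/pale [[-41.2, 40.6, 12.0], [40.6, 40.5, 12.0], [-34.5, -23.0, 12.0], [31.3, -23.1, 12.0]]
stop top edge [[-41.1, 37.4, 36.0], [42.9, 37.4, 36.0]]
```

Run:
```python
from poses import *
from plant import arm
arm.move_l(ch(-1,-20,80)[0],v=250)
arm.move_l(ch(-1,-20,20)[0],v=200)
arm.grab(25); print(arm.get_gripper_width(),arm.get_finger_force(),arm.get_wrist_force().round(1))
for y in(-40,-60,-80):
    arm.move_l(ch(-.5,y,20.5)[0],v=100); print(y,arm.get_wrist_force().round(1),arm.get_gripper_width())
arm.move_l(ch(-.5,-84,40)[0],v=150); print(arm.get_wrist_force().round(1))
arm.move_l(ch(-.5,-84,140)[0],v=250); print(arm.get_wrist_force().round(1),arm.get_gripper_width())
snap(arm,"side","sd3"); snap(arm,"scene","sc3"); print(arm.get_time())
P,q=la(0,-74,190); print(arm.inverse_kinematics(P,q))
```

```text
54.277451075674925 24.579527798268828 [-4.6 -2.9  3.8]
-40 [-8.  -7.2  2.5] 54.582621597865
-60 [-7.1 -6.4  3. ] 54.411526189920444
-80 [-0.  -0.8 -0.5] 54.18316495897865
[ 0.4 -0.1 -2.5]
[ 0.6  0.6 -2.9] 54.78348875041863
14.5
[ 5.07594021e-01  5.98412959e-01  1.02876417e+00 -4.44089210e-16
  1.51441552e+00 -3.71405979e-01]
```

Run:
```python
from poses import *
from plant import arm
p=arm.get_tool_pos(); arm.move_l(p+[0,0,40],v=250)
arm.move_to(*la(0,-84,170)); 
arm.move_l(la(0,-84,90)[0],v=250)
snap(arm,"wrist","w4"); snap(arm,"side","sd4"); print(arm.get_time(),arm.get_wrist_force().round(1))
a=cv2.imread("pics/w4.png"); b=cv2.resize(cv2.imread("pics/sd4.png")[150:360,220:440],None,fx=1.3,fy=1.3)
o=np.zeros((600,800,3),np.uint8); o[:480,:514]=a[:,63:577]; o[:b.shape[0],514:]=b[:,:286]
cv2.imwrite("pics/m4.png",o)
```

```text
16.5333 [ 0.1  1.  -2.3]
```

View pics/m4.png

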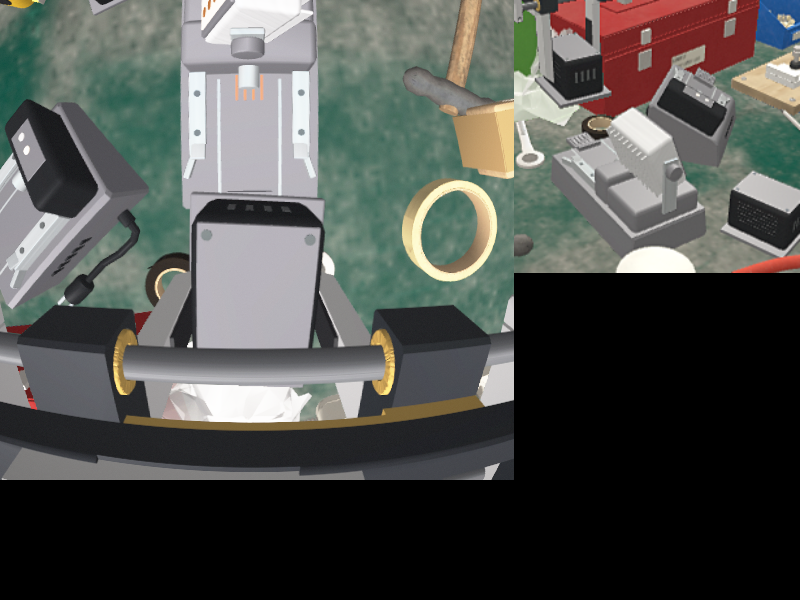

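Run:
```python
from poses import *
f=pickle.load(open("w4.pkl","rb"))
M=R.from_euler('z',pl[2]); O=np.array([*pl[:2],45])
loc=lambda u,z:(M.inv().apply(onz(f,(u[0]+63,u[1]),45+z)-O)).round(1).tolist()
for z in(65,70,75): print("foot",z,[loc(u,z) for u in((191,193),(323,198))])
print("top",[loc(u,130) for u in((193,225),(324,228))])
print("lips",[loc(u,12) for u in((205,72),(294,72),(206,157),(294,157))])
print("stopoutline",[loc(u,0) for u in((183,160),(317,160))])
print("whitelines",[loc(u,0) for u in((220,80),(279,80),(218,190),(282,190))])
print(R.from_quat(f["pose"][1]).as_matrix().round(3).tolist(),la(0,-84,90)[0]-f["pose"][0])
```

```text
foot 65 [[-33.0, -38.3, 65.0], [41.0, -41.2, 65.0]]
foot 70 [[-32.2, -37.8, 70.0], [40.1, -40.5, 70.0]]
foot 75 [[-31.4, -37.2, 75.0], [39.1, -39.9, 75.0]]
top [[-21.8, -43.4, 130.0], [29.3, -44.6, 130.0]]
lips [[-31.4, 41.0, 12.0], [30.1, 40.8, 12.0], [-30.8, -19.3, 12.0], [30.2, -19.4, 12.0]]
stopoutline [[-49.3, -21.3, 0.0], [48.5, -21.4, 0.0]]
whitelines [[-21.9, 37.1, 0.0], [20.5, 37.0, 0.0], [-23.8, -43.8, 0.0], [23.0, -43.8, 0.0]]
[[-0.77, 0.638, 0.002], [0.638, 0.77, 0.001], [-0.001, 0.002, -1.0]] [-0.31159192  0.08386224 -1.94823919]
```

```bash
cat >> poses.py <<'E'
pl=[*pose(pl,45,0,(-.5,-1.1,0))[0][:2],.879+.033]   # refined lamp; tool yaw carries the pack-in-grip yaw
lm=[pl[0],pl[1],.879]
def lt(x,y,z): return pose(lm,45,0,(x,y,z))[0], pose(pl,45,0,(0,0,0))[1]
def lloc(p): return R.from_euler('z',.879).inv().apply(p-np.array([lm[0],lm[1],45]))
E
python3 - <<'E'
from poses import *
from plant import arm
P,q=lt(-2.5,-75,60); arm.move_l(P,q,v=150)
arm.move_l(lt(-2.5,-75,30)[0],v=100); arm.wait(.1); F0=arm.get_wrist_force(); print(F0.round(1),lloc(arm.get_tool_pos()).round(1))
for z in np.arange(27,12,-1):
    arm.move_l(lt(-2.5,-75,z)[0],v=50); F=arm.get_wrist_force()-F0
    print(z,F.round(1),lloc(arm.get_tool_pos()).round(1))
    if F[2]>6: break
snap(arm,"wrist","w5");snap(arm,"side","sd5"); print(arm.get_time())
a=cv2.imread("pics/w5.png"); b=cv2.resize(cv2.imread("pics/sd5.png")[150:360,220:440],None,fx=1.3,fy=1.3)
o=np.zeros((600,800,3),np.uint8); o[:480,:514]=a[:,63:577]; o[:b.shape[0],514:]=b[:,:286]
cv2.imwrite("pics/m5.png",o)
E
```

```text
[-0.6 -0.1 -2.8] [ -2.1 -75.2  30.9]
27 [0.1 0.6 1.3] [ -2.5 -75.   27. ]
26 [ 0.2 -0.5  0.9] [ -2.5 -75.   26. ]
25 [-0.3  0.6  1.6] [ -2.4 -75.   25.1]
24 [ 0.3 -0.7  1.5] [ -2.5 -75.   24. ]
23 [1.3 0.6 1.9] [ -2.5 -75.   22.9]
22 [0.6 0.2 1.2] [ -2.5 -75.   21.9]
21 [0.4 0.1 1.1] [ -2.5 -75.   21. ]
20 [1.  1.  2.5] [ -2.5 -75.   20. ]
19 [-0.6 -1.8  8.2] [ -2.2 -75.2  19.7]
19.7917
```

View pics/m5.png

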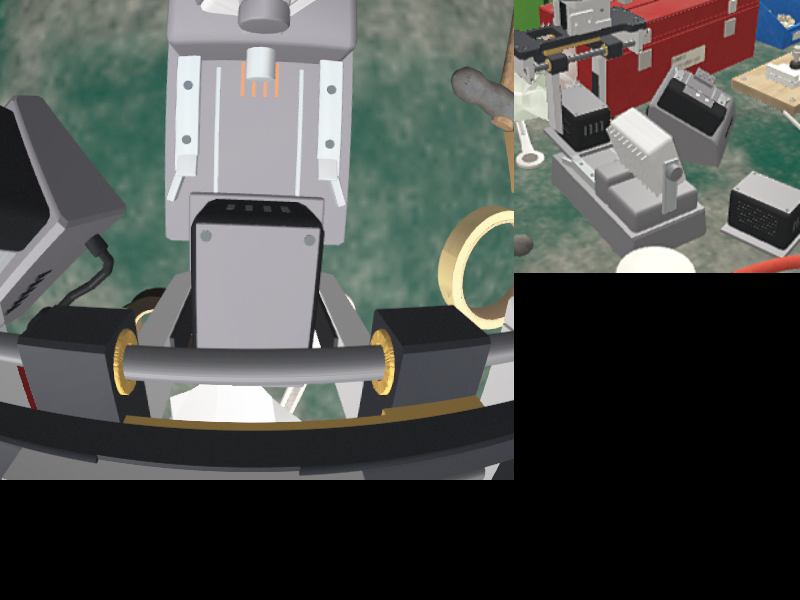

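The pack is seated on the deck at the mouth, aligned (foot edge centre 256.5 against slide centre 257.5) and parallel to the deck edge. Now I'll slide it in.

Run:
```python
from poses import *
from plant import arm
yv=R.from_euler('z',.879).as_matrix()
arm.grab(40)
def go(y,v,z=19.5):
    arm.move_l(lt(-2.2,y,z)[0],v=v); F=yv.T@arm.get_wrist_force()
    print(y,F.round(1),lloc(arm.get_tool_pos()).round(1)); return F
ok=True
for y in(-65,-55,-45,-35,-25,-18):
    F=go(y,80)
    if np.abs(F[:2]).max()>25: ok=False;break
if ok:
    for y in np.arange(-16,6,1.5):
        F=go(y,40)
        if F[1]<-28: break
print(arm.get_time(),arm.get_gripper_width()); snap(arm,"wrist","w6")
```

```text
-65 [0.5 2.3 3.9] [ -1.9 -64.3  19.7]
-55 [1.  2.4 4.1] [ -1.9 -54.5  19.7]
-45 [1.1 2.5 5.7] [ -2.  -44.8  19.7]
-35 [0.2 2.5 5.5] [ -2.  -35.   19.7]
-25 [1.3 1.4 6.1] [ -2.  -25.1  19.7]
-18 [1.4 1.1 5.5] [ -2.  -18.4  19.7]
-16.0 [ 0.6 -2.5  6.2] [ -2.1 -16.9  19.8]
-14.5 [ 0.2 -4.   6.2] [ -2.1 -15.7  19.9]
-13.0 [ 0.7 -8.4  5.6] [ -2.1 -14.9  19.9]
-11.5 [  0.9 -10.1   6.5] [ -2.1 -13.7  20. ]
-10.0 [ -0.3 -10.1   5.5] [ -2.1 -12.4  20. ]
-8.5 [  0.1 -10.6   6.1] [ -2.1 -10.9  20. ]
-7.0 [  0.1 -11.5   6.2] [-2.1 -9.5 20. ]
-5.5 [ -0.5 -11.1   6.7] [-2.1 -8.  20. ]
-4.0 [  0.4 -11.1   6.5] [-2.1 -6.6 20. ]
-2.5 [  0.4 -11.8   5.4] [-2.1 -5.  20. ]
-1.0 [ -0.3 -12.7   5.4] [-2.1 -3.6 20. ]
0.5 [  0.9 -15.8   6.8] [-2.  -2.8 20.1]
2.0 [  2.1 -20.3   5.8] [-1.8 -2.2 20.4]
3.5 [  3.3 -25.    6.4] [-1.6 -1.5 20.6]
5.0 [  2.6 -28.8   8.8] [-1.6 -0.8 20.9]
25.3833 53.99455620146455
```

Run:
```python
from poses import *
from plant import arm
yv=R.from_euler('z',.879).as_matrix()
for y in(1,-2,-4,-6,-7.5):
    arm.move_l(lt(-2.0,y,20)[0],v=40); print(y,(yv.T@arm.get_wrist_force()).round(1),lloc(arm.get_tool_pos()).round(1))
arm.open(); arm.move_l(lt(-2.0,-8,75)[0],v=200)
arm.move_l(lt(-2.0,-110,150)[0],v=250); arm.wait(.2)
snap(arm,"wrist","w7");snap(arm,"side","sd7"); print(arm.get_time(),arm.get_wrist_force().round(1))
a=cv2.imread("pics/w7.png"); b=cv2.resize(cv2.imread("pics/sd7.png")[150:360,220:440],None,fx=1.3,fy=1.3)
o=np.zeros((600,800,3),np.uint8); o[:480,:514]=a[:,63:577]; o[:b.shape[0],514:]=b[:,:286]
cv2.imwrite("pics/m7.png",o)
```

```text
1 [  2.5 -10.7   3.9] [-1.7 -1.7 20.5]
-2 [ 1.7 -6.2  5.3] [-1.7 -3.7 20.3]
-4 [ 2.5 -0.4  4.3] [-1.7 -4.3 20.1]
-6 [3.6 6.4 3.1] [-1.8 -5.  19.7]
-7.5 [ 3.  14.3  4.1] [-1.8 -5.1 19.7]
28.8417 [ 0.6 -0.5 -0.5]
```

View pics/m7.png

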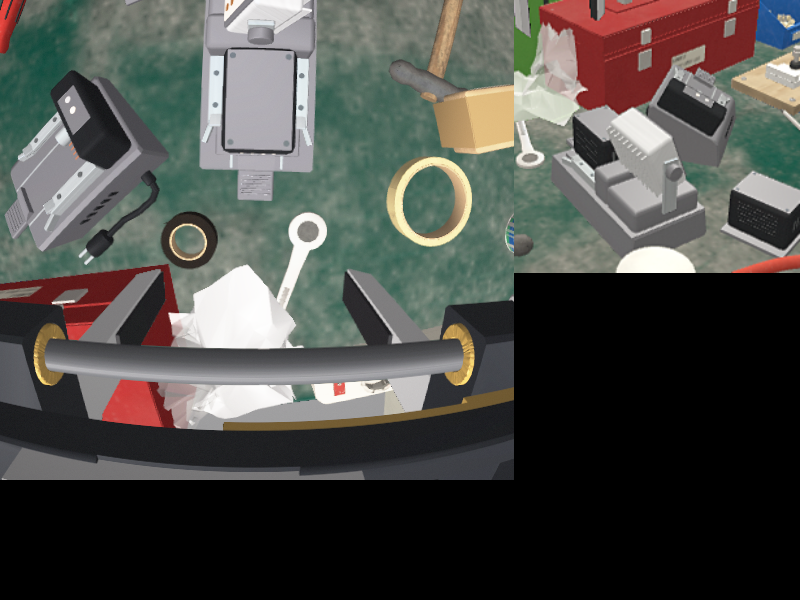

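The pull-back resisted with 14 N about 2 mm off home, so the catch is holding. The picture shows the pack home in the slide (top at (260,100)), the tab free behind it at (255,185), and the other objects where they were.

```bash
python3 -c "
from plant import arm
print(arm.job_done())"
```

```text
the job is handed in; nothing more can be done
None
```

The charged pack is on the work light and let go, its catch held against a 14 N pull-back, the other things look undisturbed, and the job was handed in at about 29 s (no verdict was shown).

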